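# Clamp a counting chamber with the outer of two concentric knobs

### The arm

A 6-joint arm with a two-finger parallel gripper is mounted at the origin on the work surface. World frame = base frame: x ahead of the robot, y to its left, z up, the work surface at z = 0. Lengths are in m, angles in rad, forces in N, time in s.
With the tool pointing down it reaches from about 0.375 to 0.825 m from the base axis. Payload 5.5 kg.
Tool frame: the origin (TCP) lies midway between the tips of the shut fingers; the grasp point (between the pads) lies env.tcp_to_grasp behind it (env.tcp_to_grasp is the distance from the TCP to the grasp point, in m); z points along the fingers, x is the direction in which the jaws open and shut, and the axes are right-handed (so a half turn about z gives the same grasp; the last joint's range is limited). The gripper opens to 85 mm and grips with 20 to 120 N. Pads are 22 mm wide; open, the fingers measure 114 mm over their backs; the gripper's body (76 mm by 85 mm) begins 54 mm behind the grasp point. The pads swing forward as they close: fully open they stand 13 mm farther back than shut.
Start: joints at [1.105, 0.314, -0.047, 1.21, 0, 1.571], TCP at [0.269, 0.536, 0.231] pointing down, gripper open.
Joint ranges: [-2.67, 2.67], [-0.69, 1.73], [-1.03, 1.25], [-2.08, 2.16], [-1.42, 1.45], [-3.14, 3.14]. Speed limits (rad/s): [2.39, 2.39, 3.01, 3.14, 3.14, 3.14].

### API

Orientations are given as a rotation vector (axis times angle).
In Python, from cell import env, planner, readout, optics, workorder gives the robot as it stands. Calls block until the motion is done:
- env.reach(position, orientation): joint-space move of the TCP to a pose.
- env.move_straight(position, attitude=None, vel=0.15): straight line of the TCP; attitude=None keeps the orientation; vel is the mean speed in m/s.
- env.set_joints(angles): joint-space move.
- env.let_go() and env.grasp(): open the fingers fully, or close them until they stop; the grip force is fixed at half the most.
- env.hold(seconds).
- planner.inverse_kinematics(position, orientation): joint angles nearest the present ones, or None.
- readout.get_obs(): the state.
- optics.get_image(name): name is "side" or "top" or "wrist"; returns (picture, depth): 480x640x3 uint8, red, green, blue; 480x640 float32, m along the optical axis (not along the pixel's ray), 0 where there is no reading.
- optics.get_calibration(name): a dict with "intrinsics" (3x3 intrinsics, pixels), "position" and "rotation" of the camera in the world; the wrist camera has in their place "T_tool_cam" (4x4, takes a point from camera to tool coordinates, whose origin is the TCP and whose axes are the tool frame's). Camera axes: x right, y up, looking along -z (the intrinsics and any distortion apply to the point x, -y, -z); pixel columns grow to the right and rows downward; lengths in m; the calibration is good to about 2 mm. A picture is of the moment at which its call begins: read the wrist's pose just before it. get_calibration takes no time and is no camera call.
A pose or a line that the arm cannot do raises env.IKError and nothing moves.
- workorder.hand_in(): hands the job in, once; it reports no verdict.
The state is a dict: "clock": time; "joints": joint angles; "qd": joint speeds; "joint_torque": joint torques, N m; "eef_pos": TCP position; "eef_rot": TCP orientation; "ft_force": force on the tool from outside, world axes, zero at the start; "torque": the same for the moment, N m; "grip_width": opening from 0.0 (shut) to 1.0 (fully open).
Only numpy, scipy, OpenCV 4.12 (cv2) and the standard library are available. Lean on these libraries where they do the work, as an engineer would, in place of code of your own. Each camera call takes 0.05 s, during which the arm holds its last target. There are 200 camera calls.

### The job

Lay the steel counting chamber flat on the viewer's slide bed, lengthwise between the end stop and the jaw, and let go of it. Then turn only the outer of the two concentric knobs clockwise until the jaw has pushed the chamber against the end stop and holds it snugly, with about 10 N and never above 25 N, going by feel. Do not turn the inner knob, do not press or bang the chamber down hard, and leave everything else on the bench where it is.

Things in the scene. Friction and masses are not known exactly. Their poses are not given: they have to be found in the camera images.
- viewer: The viewer: low white instrument bolted to the bench, housing 150 mm (its x) by 280 mm (its y) by 60 mm high. Origin at the centre of its underside, z up. On its top, along its y: at +y the two concentric knobs on a neck 40 mm across; at -y the slide bed between a fixed end stop (-y end) and a moving jaw (knob side) that closes towards -y. End stop: 44 mm wide, top 86 mm above the bench.
- bay (a point): Middle of the top of the slide bed, 72 mm above the bench, axes as the viewer's. The bed is a strip 30 mm wide (x), 74 mm long (y), 12 mm above the housing top. With the jaw as at the start, a chamber centred here along the viewer's y has at least 6 mm free at each end. The end stop's face lies 44 to 58 mm from here towards -y, set differently each time and not measured.
- chamber_center (a point): Centre of the counting chamber, a loose plain steel slab with a small glass window on top, 36 mm (its x) by 76 mm (its y) by 12 mm thick, about 100 g, lying flat, window up, on the bench. Its length is along its own y axis; either way round will do. This point is half-way up, 6 mm above its underside.
- pad: Sprung rubber face of the moving jaw, 34 mm wide (viewer x), 16 mm high, centred 79 mm above the bench; origin at the middle of its clamping face. It yields about 1 mm per 6 N of clamping force (6 mm at most).
- coarse_grip (a point): On the vertical axis of the two concentric knobs, at mid-height of the outer knob, 90 mm above the bench; axes as the viewer's, does not turn. Outer knob: black, knurled, 62 mm across, from 78 to 102 mm above the bench, 18 mm free beneath it around the neck. It lies 95 mm from the viewer's origin towards its +y.
- coarse (a joint): Angle of the outer knob (rad), growing clockwise seen from above. Each rad closes the jaw by 25 mm. Starts at 0 to 0.16, needs 0.45 to 1.35 rad more to clamp; stays where left. Resists with 0.5 N m of friction plus 0.025 N m per N of clamping. At rest the friction can hide the rest: compare the torque in motion, or after equal small steps, with that of the free jaw; 0.04 rad adds up to 6 N.
- fine (a joint): Angle of the inner knob (rad), clockwise seen from above. Friction only about 0.015 N m. It is the cross feed, already set.
- fine_mark (a point): End of the white index line on top of the inner knob, 20 mm from the knobs' axis. Inner knob: black, knurled, 44 mm across, from 104 to 124 mm above the bench, just above the outer knob; very easily turned.
- dropper: Bystander: small amber dropper bottle, 32 mm across, 75 mm tall; origin at the centre of its foot.
- dish: Bystander: shut clear plastic dish, 58 mm across, 14 mm high; origin at the centre of its underside.
- stain: Bystander: amber bottle with white cap, 48 mm across, 100 mm tall, behind the viewer; origin under its centre.
- beaker: Bystander: clear open beaker, 70 mm across, 90 mm tall; origin under its centre.
- slidebox: Bystander: flat grey box for slides, 85 x 130 x 35 mm; origin under its centre.
- jar: Bystander: glass jar with steel lid, 60 mm across, 70 mm tall; origin under its centre.
- pen: Bystander: black pen lying on the bench, 10 mm thick, 130 mm long; origin at the middle of its underside.
- chamber: The same counting chamber; origin at the centre of its underside, axes as above.
Things that resemble listed ones, but are neither listed nor needed, are in the scene too. There is more than one size of the chamber; the job needs the largest.

How it is judged:
By the outcome, as a careful person would: the job done as asked, in the order asked, and still so for the second after the job is handed in, with the robot touching nothing.
It also fails if it takes over 70 s, if anything falls off the work surface, if the arm or the gripper's body presses on something with over 40 N, if the wrist force passes 120 N, or if a joint passes its speed limit or range.

## Working session

There is one attempt and no reset: what is moved stays moved. The work goes in short steps, each a Python script; the robot and the scene stay as the last script left them, time stands still between calls to the robot, and variables do not carry over. Pictures are saved under pics/ and viewed, about 8 in all and at most 12, crops included, and the job is handed in when it is done.

```bash
ls; mkdir -p pics; python3 - <<'E'
from cell import env, planner, readout, optics
import cv2,numpy as np
for n in ("top","side"):
    p,d=optics.get_image(n); cv2.imwrite(f"pics/{n}0.png",p[:,:,::-1]); np.savez(f"pics/{n}0.npz",p=p,d=d)
    print(n,optics.get_calibration(n))
print(optics.get_calibration("wrist"),env.tcp_to_grasp); print(readout.get_obs())
E
```

```text
pics
top {'intrinsics': array([[453.73371177,   0.        , 316.33554169],
       [  0.        , 453.73371177, 236.03364418],
       [  0.        ,   0.        ,   1.        ]]), 'position': array([0.40974926, 0.03026809, 0.97595832]), 'rotation': array([ 0.1218924 , -0.12543953, -1.59659053])}
side {'intrinsics': array([[492.93603411,   0.        , 329.50458611],
       [  0.        , 492.93603411, 245.62844939],
       [  0.        ,   0.        ,   1.        ]]), 'position': array([0.32821474, 1.07697614, 0.80386809]), 'rotation': array([ 0.16082576, -1.39827466, -2.62478458])}
{'intrinsics': array([[339.37944102,   0.        , 316.85826699],
       [  0.        , 339.37944102, 237.07966541],
       [  0.        ,   0.        ,   1.        ]]), 'T_tool_cam': array([[ 9.99999974e-01,  2.25756961e-04, -1.64501059e-05,
        -7.05669381e-06],
       [ 2.08209825e-04, -9.45913455e-01, -3.24419006e-01,
        -8.31425938e-02],
       [-8.88002255e-05,  3.24418995e-01, -9.45913478e-01,
        -1.43480663e-01],
       [ 0.00000000e+00,  0.00000000e+00,  0.00000000e+00,
         1.00000000e+00]])} 0.0187
{'clock': 0.1, 'joints': array([ 1.10498428e+00,  3.14122982e-01, -4.79637306e-02,  1.21022337e+00,
       -1.76575615e-05,  1.57082095e+00]), 'qd': array([-2.17538932e-04,  7.75416699e-04,  1.49457819e-03, -5.88525596e-04,
       -4.37622991e-04,  3.53799130e-05]), 'joint_torque': array([-1.79592644e-04, -5.40768349e+01,  3.40541625e+01,  1.11510343e-02,
       -1.01365231e-04,  6.83687219e-06]), 'eef_pos': array([0.26926002, 0.5356056 , 0.23054691]), 'eef_rot': array([ 2.67351489e+00,  1.64828184e+00, -2.00894474e-03]), 'ft_force': array([-0.2315553 ,  0.82078337, -0.72318568]), 'torque': array([ 0.00793978, -0.02143983, -0.01004086]), 'grip_width': 1.000199118425062}
```

View pics/top0.png

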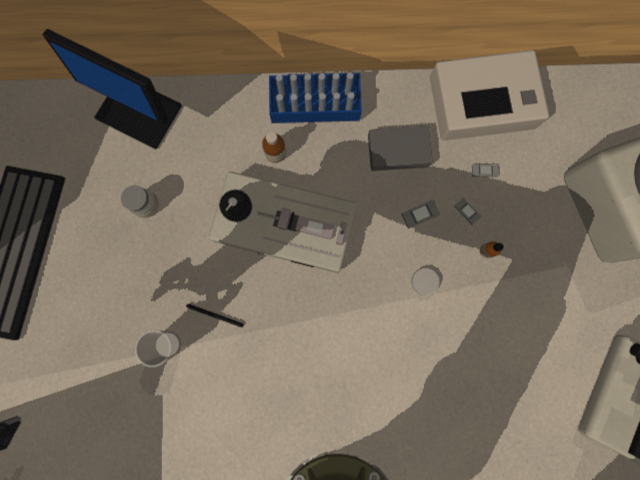

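View pics/side0.png

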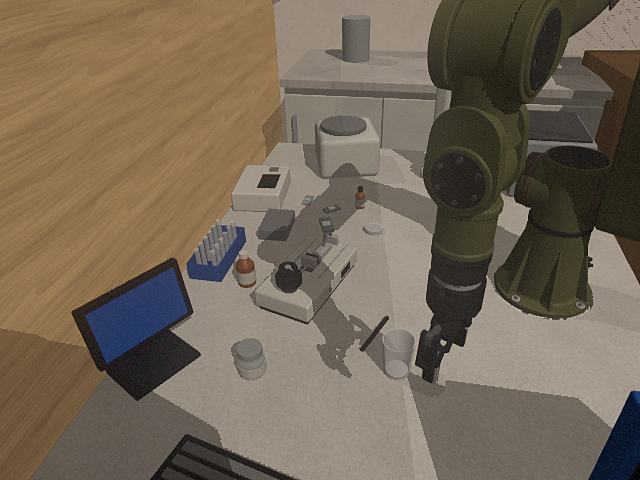

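The top view shows the viewer at about (285,220), with the knobs at (235,205) and the bed near (315,228). There are three chamber-like slabs, at (420,214), (467,211) and (485,170). The one at (420,214) looks largest, so I'll measure all three and view a crop.

```bash
cat > h.py <<'E'
import numpy as np, cv2
from scipy.spatial.transform import Rotation as R
from cell import env, planner, readout, optics, workorder
def campose(n,o=None):
    c=optics.get_calibration(n)
    if n!="wrist": return c["intrinsics"],R.from_rotvec(c["rotation"]).as_matrix(),np.array(c["position"])
    T=c["T_tool_cam"]; Rt=R.from_rotvec(o["eef_rot"]).as_matrix()
    return c["intrinsics"],Rt@T[:3,:3],o["eef_pos"]+Rt@T[:3,3]
def world(d,K,Rc,t):
    v,u=np.mgrid[:d.shape[0],:d.shape[1]]
    P=np.stack([(u-K[0,2])/K[0,0]*d,-(v-K[1,2])/K[1,1]*d,-d],-1)
    W=P@Rc.T+t; W[d==0]=np.nan; return W
def pix(p,K,Rc,t):
    q=Rc.T@(np.asarray(p)-t); return K[0,2]-K[0,0]*q[0]/q[2],K[1,2]+K[1,1]*q[1]/q[2]
def down(yaw):  # tool x along world yaw, z down
    return (R.from_euler('z',yaw)*R.from_euler('x',np.pi)).as_rotvec()
def snap(name):
    o=readout.get_obs(); p,d=optics.get_image("wrist"); W=world(d,*campose("wrist",o))
    cv2.imwrite(f"pics/{name}.png",p[:,:,::-1]); np.savez(f"pics/{name}.npz",p=p,d=d,W=W,pos=o["eef_pos"],rot=o["eef_rot"]); return o,p,d,W
def rect(W,mask):
    pts=W[mask][:,:2]; (c,s,a)=cv2.minAreaRect((pts*1000).astype(np.float32)); return np.array(c),s,a,len(pts)
E
python3 - <<'E'
from h import *
z=np.load("pics/top0.npz"); W=world(z["d"],*campose("top")); p=z["p"]
for u,v in [(420,214),(467,211),(485,170),(235,205),(320,228),(345,262),(290,255),(426,281),(540,280),(260,300)]: print((u,v),W[v,u].round(4))
for n,(u0,u1,v0,v1,a,b) in dict(A=(398,445,195,235,.007,.02),B=(450,485,195,228,.007,.02),C=(465,505,158,182,.007,.02),viewer=(195,370,160,280,.052,.2)).items():
    m=np.zeros(W.shape[:2],bool); m[v0:v1,u0:u1]=True; m&=(W[...,2]>a)&(W[...,2]<b); print(n,rect(W,m))
m=np.zeros(W.shape[:2],bool); m[180:230,205:265]=True
for a,b in [(.112,.2),(.095,.2)]:
  mm=m&(W[...,2]>a)&(W[...,2]<b); print("knob",rect(W,mm))
cv2.imwrite("pics/crop0.png",cv2.resize(p[140:290,200:520,::-1],(800,375),interpolation=cv2.INTER_CUBIC))
E
```

```text
(420, 214) [ 0.6037 -0.2     0.0127]
(467, 211) [ 0.6078 -0.303   0.0106]
(485, 170) [ 0.6991 -0.3506  0.0096]
(235, 205) [0.6094 0.1808 0.124 ]
(320, 228) [nan nan nan]
(345, 262) [ 0.5052 -0.0342  0.0031]
(290, 255) [0.5172 0.0807 0.0593]
(426, 281) [ 0.4589 -0.203   0.014 ]
(540, 280) [ 0.4545 -0.4507  0.0005]
(260, 300) [0.4297 0.1497 0.0011]
A (array([ 604.4543457 , -201.92073059]), (36.045387268066406, 76.94891357421875), 22.01947021484375, 578)
B (array([ 607.77545166, -305.18893433]), (55.46403503417969, 27.605409622192383), 39.863426208496094, 250)
C (array([ 698.13604736, -351.31149292]), (56.10354995727539, 26.430665969848633), 88.91276550292969, 262)
viewer (array([589.76751709,  94.40393829]), (280.1763916015625, 150.571044921875), 74.0923843383789, 9613)
knob (array([615.56378174, 184.6068573 ]), (43.68412399291992, 44.92243194580078), 85.87261199951172, 434)
knob (array([615.38092041, 186.17312622]), (62.44060516357422, 61.841121673583984), 88.23848724365234, 782)
```

View pics/crop0.png

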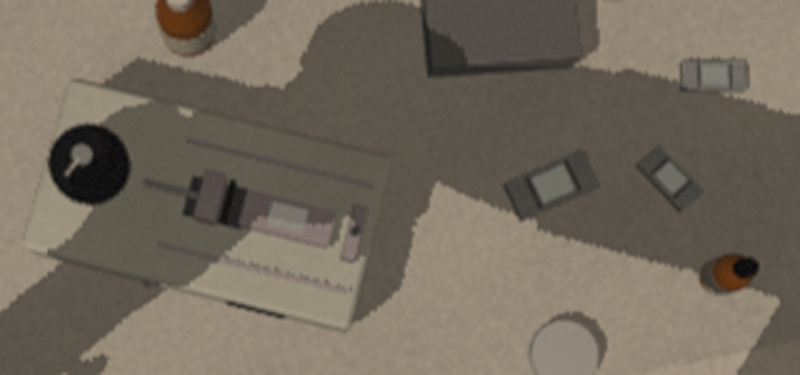

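Slab A at (420,214) measures 36 × 77 mm. B at (467,211) and C at (485,170) are both 55 × 27 mm, so A is the chamber. The viewer rectangle comes out at 280 × 150 mm and the knob centre is 95 mm from its centre, both as described. Next I'll take close looks above the bay and above the chamber.

```bash
python3 - <<'E'
from h import *
yaw=np.radians(-15.8); yv=np.array([-np.sin(yaw),np.cos(yaw)])
c=np.array([.5898,.0944])-.055*yv
env.reach([*c,.22],down(yaw)); o,p,d,W=snap("bay1"); print(o["clock"],o["joints"].round(2),o["ft_force"])
env.reach([.6045,-.2019,.14],down(np.radians(22))); o,p,d,W=snap("ch1"); print(o["clock"],o["joints"].round(2))
m=(W[...,2]>.008)&(W[...,2]<.018)
m&=np.hypot(W[...,0]-.6045,W[...,1]+.2019)<.055
print(rect(W,m),np.nanmedian(W[m][:,2]))
cv2.imwrite("pics/two.png",np.hstack([cv2.resize(cv2.imread(f"pics/{n}.png"),(400,300),interpolation=cv2.INTER_AREA) for n in("bay1","ch1")]))
E
```

```text
2.1917 [ 0.07  0.27 -0.13  1.17  0.    1.92] [-0.07454935 -0.61523627  0.55659174]
3.25 [-0.32  0.43 -0.09  1.05  0.    0.87]
(array([ 604.63146973, -202.84803772]), (36.09465026855469, 75.5593032836914), 21.872276306152344, 3723) 0.0130679571281212
```

View pics/two.png

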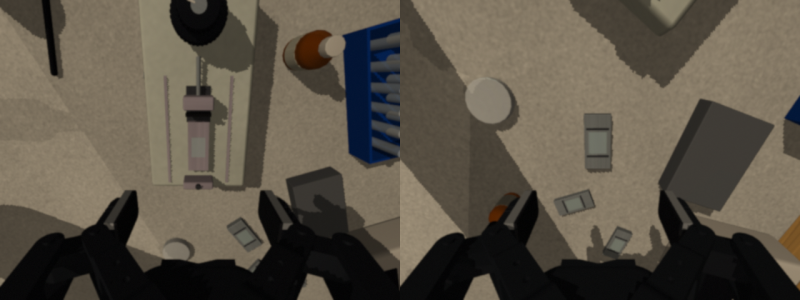

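The left half shows the viewer with the bed near (198,140), the end stop near (198,182), the jaw near (198,105) and the knobs at the top. The right half shows the chamber at (598,142), with clear space for the fingers. Next I'll get the bed profile.

```bash
python3 - <<'E'
from h import *
z=np.load("pics/bay1.npz"); W=z["W"]
m=(W[...,2]>.054)&(W[...,2]<.2)&(np.hypot(W[...,0]-.59,W[...,1]-.094)<.17); print("viewer",rect(W,m))
yaw=np.radians(-15.8); c=np.array([.5898,.0944]); Rz=np.array([[np.cos(yaw),np.sin(yaw)],[-np.sin(yaw),np.cos(yaw)]])
V=(W[...,:2]-c)@Rz.T; Z=W[...,2]
# profile along y near x=0
for y in np.arange(-.145,.06,.004):
    s=(abs(V[...,0])<.006)&(abs(V[...,1]-y)<.002)
    # x-extent of everything above 66mm
    e=(abs(V[...,0])<.04)&(abs(V[...,1]-y)<.002)&(Z>.067)
    if s.sum() : print(round(y,3),s.sum(),np.median(Z[s]).round(4), (np.percentile(V[e][:,0],[1,99])*1000).round(1) if e.sum() else '')
m=(Z>.068)&(Z<.076)&(abs(V[...,0])<.03)&(V[...,1]<-.02)&(V[...,1]>-.11);print("bed",rect(W,m))
m=(Z>.115)&(Z<.135)&(np.hypot(V[...,0],V[...,1]-.095)<.04);print("fine top",rect(W,m))
m=(Z>.097)&(Z<.135)&(np.hypot(V[...,0],V[...,1]-.095)<.05);print("knob",rect(W,m))
E
```

```text
viewer (array([629.85205078,  71.48719025]), (257.4232482910156, 239.870849609375), 74.07823944091797, 53869)
-0.129 16 0.087 [-21.   20.8]
-0.125 50 0.0907 [-21.7  21.6]
-0.121 86 0.087 [-21.7  21.6]
-0.117 181 0.072 [-20.9  20.4]
-0.113 35 0.0609 
-0.105 40 0.0731 [-14.7  14.4]
-0.101 53 0.073 [-14.6  14.4]
-0.097 51 0.0728 [-14.6  14.3]
-0.093 53 0.073 [-14.5  14.2]
-0.089 51 0.073 [-14.5  14.2]
-0.085 49 0.0732 [-14.4  14.1]
-0.081 54 0.0735 [-14.3  14.1]
-0.077 53 0.0736 [-14.3  14.6]
-0.073 51 0.0735 [-14.2  14.8]
-0.069 61 0.0735 [-15.1  14.8]
-0.065 56 0.0735 [-15.   14.7]
-0.061 57 0.0735 [-15.   14.7]
-0.057 58 0.0736 [-39.8  39.3]
-0.053 67 0.0732 [-39.7  39.9]
-0.049 58 0.073 [-39.7  39.6]
-0.045 2528 0.3039 [-20.1  20.3]
-0.041 688 0.3061 [-39.6  39.6]
-0.037 64 0.073 [-38.3  38.4]
-0.033 96 0.0718 [-20.   20.3]
-0.029 58 0.0631 
-0.025 5 0.063 
-0.021 55 0.0879 [-16.9  16.6]
-0.017 98 0.0773 [-16.8  16.5]
-0.013 44 0.0889 [-19.1  19.2]
-0.009 76 0.089 [-19.1  19.5]
-0.005 75 0.0889 [-19.8  19.4]
-0.001 75 0.0889 [-19.8  19.3]
0.003 109 0.0876 [-18.8  19.2]
0.007 70 0.0681 [-2.3  2.7]
0.011 64 0.0725 [-2.3  2.7]
0.015 69 0.0717 [-2.3  2.7]
0.019 70 0.0672 [-2.3  2.7]
0.023 70 0.0675 [-2.3  2.6]
0.027 70 0.0669 [-2.3  2.6]
0.031 69 0.0718 [-2.3  2.6]
0.035 77 0.0723 [-2.3  2.6]
0.039 75 0.0618 [-2.3  2.6]
0.043 85 0.062 [-2.2  2.6]
0.047 77 0.0629 [-2.2  2.5]
0.051 68 0.0616 [-2.2  2.5]
0.055 82 0.061 
0.059 81 0.0608 
bed (array([570.88330078,  28.06468582]), (74.8413314819336, 29.99347686767578), 74.64595794677734, 2614)
fine top (array([613.44506836, 176.36715698]), (27.74909210205078, 44.99061965942383), 75.30473327636719, 3107)
knob (array([612.93200684, 174.83743286]), (42.53057861328125, 63.2522087097168), 73.8020248413086, 5509)
```

```bash
python3 - <<'E'
from h import *
a=down(np.radians(21.9)); g=[.6046,-.2028]
env.reach([*g,.06],a); env.move_straight([*g,.002],vel=.06)
o=readout.get_obs(); print(o["clock"],o["ft_force"].round(2),o["eef_pos"].round(4))
env.grasp(); o=readout.get_obs(); print(o["clock"],o["ft_force"].round(2),o["grip_width"]*85)
env.move_straight([*g,.16],vel=.15); env.hold(.2); o=readout.get_obs(); print(o["clock"],o["ft_force"].round(2),o["torque"].round(3),o["grip_width"]*85)
o,p,d,W=snap("held"); cv2.imwrite("pics/held_s.png",cv2.resize(cv2.imread("pics/held.png"),(480,360),interpolation=cv2.INTER_AREA))
E
```

```text
4.8333 [ 0.32 -0.03  0.57] [ 0.605  -0.203   0.0024]
5.3583 [0.22 0.54 3.6 ] 34.13927788238908
6.7583 [ 0.09  0.19 -1.56] [-0.027 -0.021 -0.009] 34.15099256036542
```

View pics/held_s.png

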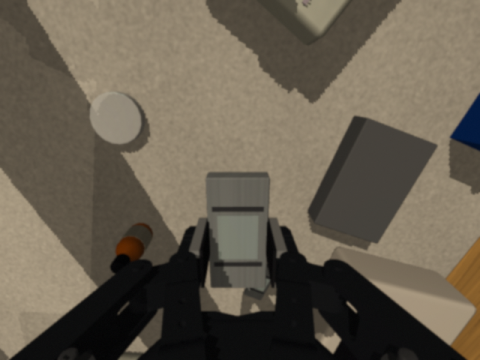

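The chamber is held square and level at (238,230), between the fingers near its middle. Now I'll place it, correcting for any measured offset.

```bash
python3 - <<'E'
from h import *
z=np.load("pics/held.npz"); Rt=R.from_rotvec(z["rot"]).as_matrix(); T=(z["W"]-z["pos"])@Rt
m=(T[...,2]>-.02)&(T[...,2]<.02)&(abs(T[...,0])<.013)&(abs(T[...,1])<.06)
q=T[m]; print("y ext",np.percentile(q[:,1],[.3,99.7]).round(4),"slope",np.polyfit(q[:,1],q[:,2],1).round(4))
off=np.mean(np.percentile(q[:,1],[.3,99.7])); print(off)
yaw=np.radians(-15.6); a=down(yaw); Ra=R.from_rotvec(a).as_matrix()
b=np.array([.5709,.0281,0])-Ra@[0,off if abs(off)<.006 else 0,0]
env.reach([b[0],b[1],.16],a); env.move_straight([b[0],b[1],.084],vel=.08); env.hold(.3)
o=readout.get_obs(); f0=o["ft_force"][2]; print(o["clock"],o["joints"].round(2),f0,o["eef_pos"].round(4))
zz=.079
for i in range(16):
    env.move_straight([b[0],b[1],zz],vel=.01); o=readout.get_obs(); f=o["ft_force"][2]
    print(round(zz,4),o["eef_pos"][2].round(4),round(f-f0,2),o["clock"])
    if f-f0>1.5: break
    zz-=.0007
    if zz<.072: break
E
```

```text
y ext [-0.0378  0.0375] slope [-0.0189 -0.0104]
-0.0001609041881304972
9.175 [ 0.05  0.36 -0.33  0.88  0.    1.89] -1.7116338916505855 [0.5711 0.028  0.0844]
0.079 0.079 0.04 9.825
0.0783 0.0783 0.74 10.075
0.0776 0.0776 0.08 10.325
0.0769 0.0769 -0.35 10.575
0.0762 0.0762 -0.07 10.825
0.0755 0.0754 0.17 11.075
0.0748 0.0747 0.76 11.325
0.0741 0.0746 6.05 11.575
```

```bash
python3 - <<'E'
from h import *
o=readout.get_obs(); b=o["eef_pos"].copy()
env.move_straight([b[0],b[1],.0747],vel=.01); print(readout.get_obs()["ft_force"].round(2))
env.let_go(); print(readout.get_obs()["ft_force"].round(2))
env.move_straight([b[0],b[1],.20],vel=.2)
o,p,d,W=snap("placed"); print(o["clock"])
yaw=np.radians(-15.7); c=np.array([.5898,.0944]); Rz=np.array([[np.cos(yaw),np.sin(yaw)],[-np.sin(yaw),np.cos(yaw)]])
V=(W[...,:2]-c)@Rz.T; Z=W[...,2]
m=(Z>.081)&(Z<.0885)&(abs(V[...,0])<.03)&(V[...,1]<-.031)&(V[...,1]>-.112)
r=rect(W,m); print(r,(Rz@(r[0]/1000-c)).round(4)); 
pl=np.c_[V[m],np.ones(m.sum())]; print("plane",np.linalg.lstsq(pl,Z[m],rcond=None)[0].round(4))
m=(Z>.05)&(Z<.2)&(abs(V[...,0])<.04)&(V[...,1]>.05);print("knob", (np.percentile(V[(Z>.097)&m],[.5,99.5],axis=0)).round(4))
cv2.imwrite("pics/placed_s.png",p[100:380,180:480,::-1])
for y in (1.86,1.6,1.2,.8,.4,.2):
  q=planner.inverse_kinematics([.6157,.1858,.0715],down(y)); print(y,None if q is None else np.round(q,2))
E
```

```text
[0.43 0.42 0.18]
[ 0.42 -0.6  -0.42]
13.1583
(array([571.15844727,  27.74559212]), (76.32290649414062, 35.9819450378418), 74.7618408203125, 4110) [ 0.0001 -0.0692]
plane [-0.0023 -0.0021  0.085 ]
knob [[-0.027   0.063 ]
 [ 0.0283  0.0831]]
1.86 [ 0.29  0.49 -0.16  0.92  0.    0.  ]
1.6 [ 0.29  0.49 -0.16  0.92  0.    0.26]
1.2 [ 0.29  0.49 -0.16  0.92  0.    0.66]
0.8 [ 0.29  0.49 -0.16  0.92  0.    1.06]
0.4 [ 0.29  0.49 -0.16  0.92 -0.    1.46]
0.2 [ 0.29  0.49 -0.16  0.92  0.    1.66]
```

View pics/placed_s.png

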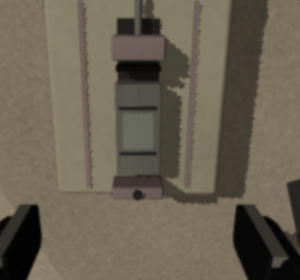

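The chamber lies flat with its centre 0.2 mm from the bay centre. In the crop it sits at (138,130), clear of the pad above and the stop below. Next I'll refine the knob axis, then grip the outer knob.

```bash
python3 - <<'E'
from h import *
k=np.array([.6157,.1858])
env.reach([*k,.25],down(1.86)); o,p,d,W=snap("knob1")
for a,b in [(.117,.135),(.097,.135)]:
    m=(W[...,2]>a)&(W[...,2]<b)&(np.hypot(*(W[...,:2]-k).transpose(2,0,1))<.045)
    (c,r)=cv2.minEnclosingCircle((W[m][:,:2]*1000).astype(np.float32)); print(np.round(c,1),round(r,1),rect(W,m))
print(o["clock"]); cv2.imwrite("pics/knob_s.png",p[100:400,170:470,::-1])
E
```

```text
[616.5 184.7] 22.9 (array([616.29071045, 184.8674469 ]), (44.889747619628906, 44.818729400634766), 36.63026809692383, 2196)
[616.4 185. ] 31.7 (array([615.6739502 , 184.98495483]), (61.87745666503906, 62.24358367919922), 14.003138542175293, 3713)
14.8583
```

View pics/knob_s.png

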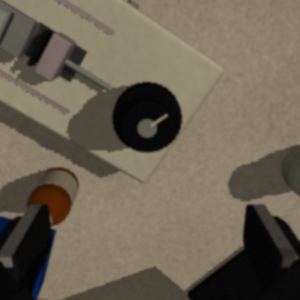

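The axis is at (0.616, 0.185), and the circle diameters of 45 and 63 mm agree with the description. The index line points to upper right, about (165,118). I'll grip the outer knob and step it clockwise.

```bash
python3 - <<'E'
from h import *
k=[.6160,.1851]; a=down(1.86)
env.move_straight([*k,.12],vel=.2); env.move_straight([*k,.067],a,vel=.06)
o=readout.get_obs(); print(o["clock"],o["ft_force"].round(2),o["torque"].round(3))
env.grasp(); env.hold(.2); o=readout.get_obs(); print(o["clock"],o["ft_force"].round(2),o["torque"].round(3),o["grip_width"]*85,o["eef_pos"].round(4))
q0=o["joints"].copy(); np.save("q0.npy",q0)
for i in range(1,11):
    q=q0.copy(); q[5]+=.04*i; env.set_joints(q); o=readout.get_obs()
    print(round(.04*i,3),(o["joints"][5]-q0[5]).round(4),o["torque"].round(3),o["joint_torque"][5].round(3),o["ft_force"].round(1),o["clock"])
    if abs(o["torque"][2])>1.0: break
E
```

```text
16.7417 [-0.65 -0.14  0.42] [ 0.012  0.002 -0.013]
17.2917 [-1.81  0.58  5.67] [ 0.196  0.415 -0.043] 60.419319722162484 [0.6163 0.1855 0.0679]
0.04 0.0401 [ 0.129  0.139 -0.495] -0.474 [-0.7  1.1  1.7] 17.5417
0.08 0.0794 [ 0.079  0.162 -0.54 ] -0.474 [-0.9  0.5  1.1] 17.7917
0.12 0.1192 [ 0.059  0.19  -0.471] -0.476 [-0.5  1.1  1.9] 18.0417
0.16 0.1591 [-0.017  0.165 -0.426] -0.475 [-0.7  0.7  1.7] 18.2917
0.2 0.1991 [-0.042  0.181 -0.501] -0.473 [-0.8 -1.   1.3] 18.5417
0.24 0.2391 [-0.185  0.18  -0.47 ] -0.473 [-0.8 -0.7  1.9] 18.7917
0.28 0.279 [-0.215  0.218 -0.493] -0.472 [-0.7 -2.2  3.2] 19.0417
0.32 0.3191 [-0.318  0.182 -0.491] -0.472 [-1.9 -1.2  2.7] 19.2917
0.36 0.359 [-0.396  0.195 -0.491] -0.472 [-0.7 -1.7  3.3] 19.5417
0.4 0.399 [-0.519  0.189 -0.447] -0.455 [-0.4 -2.1  4.5] 19.7917
```

Joint 6 torque gives a clean free-jaw baseline of 0.473 N m. I'll continue in steps of 0.03 and then 0.015 rad.

```bash
python3 - <<'E'
from h import *
q0=np.load("q0.npy"); x=.4
while x<.95:
    jt=abs(readout.get_obs()["joint_torque"][5])
    x+=.03 if jt<.49 and x<.55 else .015
    q=q0.copy(); q[5]+=x; env.set_joints(q); o=readout.get_obs(); j=abs(o["joint_torque"][5])
    print(round(x,3),(o["joints"][5]-q0[5]).round(4),j.round(3),o["torque"].round(3),o["ft_force"].round(1),o["clock"])
    if j>.69: break
E
```

```text
0.43 0.4291 0.226 [-0.689  0.202 -0.25 ] [-0.8 -3.8  3.3] 20.0417
0.46 0.4594 0.252 [-0.792  0.176 -0.241] [-0.7 -3.6  4.8] 20.2917
0.49 0.4896 0.274 [-0.927  0.23  -0.27 ] [-1.3 -4.8  4.5] 20.5417
0.52 0.5197 0.241 [-0.927  0.202 -0.226] [-0.3 -5.   4.8] 20.7917
0.55 0.5499 0.244 [-0.936  0.186 -0.309] [-0.6 -5.7  4.7] 21.0417
0.565 0.5642 0.076 [-1.017  0.167  0.066] [-1.4 -5.9  4.3] 21.2917
0.58 0.5792 0.1 [-1.026  0.149  0.079] [-1.4 -5.4  4.8] 21.5417
0.595 0.5942 0.101 [-1.01   0.226  0.113] [-1.3 -5.1  4.2] 21.7917
0.61 0.6091 0.102 [-1.075  0.228  0.124] [-1.6 -5.1  5.1] 22.0417
0.625 0.6242 0.102 [-1.058  0.203  0.067] [-1.1 -5.3  3.5] 22.2917
0.64 0.6392 0.102 [-1.046  0.181  0.057] [-1.4 -5.6  5. ] 22.5417
0.655 0.6542 0.102 [-1.067  0.228  0.096] [-1.4 -5.3  5.2] 22.7917
0.67 0.6692 0.102 [-1.069  0.2    0.079] [-1.  -5.6  4.4] 23.0417
0.685 0.6842 0.102 [-1.044  0.201  0.141] [-1.1 -5.6  5.6] 23.2917
0.7 0.6992 0.102 [-1.074  0.241  0.138] [-1.3 -5.   5.4] 23.5417
0.715 0.7142 0.102 [-1.003  0.205  0.083] [-0.8 -5.8  4.5] 23.7917
0.73 0.7292 0.102 [-1.033  0.203  0.075] 
[... 317 characters left out ...]
  0.241  0.139] [-0.7 -5.4  5. ] 25.2917
0.82 0.8192 0.102 [-1.055  0.288  0.064] [-1.3 -5.   6.3] 25.5417
0.835 0.8341 0.118 [-1.065  0.199  0.108] [-1.5 -5.7  4.4] 25.7917
0.85 0.849 0.166 [-1.086  0.191  0.168] [-1.8 -5.5  5.5] 26.0417
0.865 0.864 0.217 [-1.129  0.226  0.227] [-1.4 -5.4  5.4] 26.2917
0.88 0.8788 0.268 [-1.09  0.22  0.28] [-2.8 -6.8  4.7] 26.5417
0.895 0.8937 0.319 [-1.167  0.283  0.332] [-0.7 -5.1  5.2] 26.7917
0.91 0.9086 0.371 [-1.124  0.27   0.359] [-1.8 -6.9  4.9] 27.0417
0.925 0.9235 0.422 [-1.147  0.228  0.444] [-1.1 -6.6  5.1] 27.2917
0.94 0.9384 0.473 [-1.134  0.151  0.49 ] [-1.9 -6.7  4.6] 27.5417
0.955 0.9533 0.524 [-1.148  0.254  0.499] [-1.6 -6.7  5.5] 27.7917
```

I used abs() and missed that the sign flipped when I changed step size. With equal 0.015 steps the free-jaw residual is a steady +0.102. It then climbs 0.051 per step from about 0.832 rad, which suggests around 17 N now: above the 10 N target but below 25 N. I'll check the jaw visually before backing off slightly.

```bash
python3 - <<'E'
from h import *
o,p,d,W=snap("clamp1"); print(o["clock"],o["joint_torque"][5],o["joints"].round(3))
t,dt=optics.get_image("top"); np.savez("pics/top1.npz",p=t,d=dt)
cv2.imwrite("pics/clamp_s.png",np.hstack([cv2.resize(p[:,:,::-1],(400,300)),cv2.resize(t[185:285,210:370,::-1],(400,250),interpolation=cv2.INTER_CUBIC)[:,:].copy() if 0 else cv2.resize(t[170:290,210:370,::-1],(400,300),interpolation=cv2.INTER_CUBIC)]))
c=np.array([.5898,.0944])
for nm,W in (("wrist",W),("top",world(dt,*campose("top")))):
    yaw=np.radians(-15.7); Rz=np.array([[np.cos(yaw),np.sin(yaw)],[-np.sin(yaw),np.cos(yaw)]]); V=(W[...,:2]-c)@Rz.T; Z=W[...,2]
    print(nm)
    for y in np.arange(-.131,.01,.003):
        s=(abs(V[...,0])<.008)&(abs(V[...,1]-y)<.0015)&(Z<.12)&(Z>.04)
        if s.sum()>2: print(round(y*1000),np.median(Z[s]*1000).round(1),end=' | ')
E
```

```text
27.7917 0.5243291705846786 [ 0.292  0.496 -0.164  0.91  -0.     0.956]
wrist
-80 85.4 | -77 85.4 | -74 85.4 | -71 85.4 | -68 85.4 | -65 85.2 | -62 85.1 | -59 85.0 | -56 84.9 | -53 84.8 | -50 84.8 | -47 85.0 | -44 87.3 | -41 87.8 | -38 88.0 | -35 88.7 | -32 88.9 | -29 88.9 | -26 88.9 | -23 88.9 | -20 75.7 | -17 63.0 | -14 62.9 | -11 62.9 | -8 62.9 | -5 62.8 | -2 62.8 | 1 62.6 | 4 62.8 | 7 62.9 | 10 63.2 | top
-131 59.7 | -128 85.6 | -125 87.5 | -122 87.0 | -119 85.7 | -116 84.0 | -113 83.9 | -110 83.7 | -107 84.3 | -104 83.4 | -101 84.3 | -98 84.2 | -95 85.2 | -92 84.1 | -89 85.0 | -86 84.1 | -83 84.3 | -80 84.6 | -77 84.5 | -74 84.1 | -71 84.0 | -68 84.4 | -65 84.0 | -62 84.3 | -59 85.2 | -56 83.2 | -53 83.0 | -50 83.3 | -47 84.7 | -44 83.2 | -41 86.9 | -38 85.5 | -35 86.2 | -32 88.1 | -29 87.2 | -26 87.9 | -23 88.1 | -20 87.4 | -17 70.6 | -14 62.6 | -11 63.1 | -8 62.4 | -5 64.1 | -2 64.1 | 1 66.2 | 4 62.3 | 7 63.3 | 10 62.6 |
```

View pics/clamp_s.png

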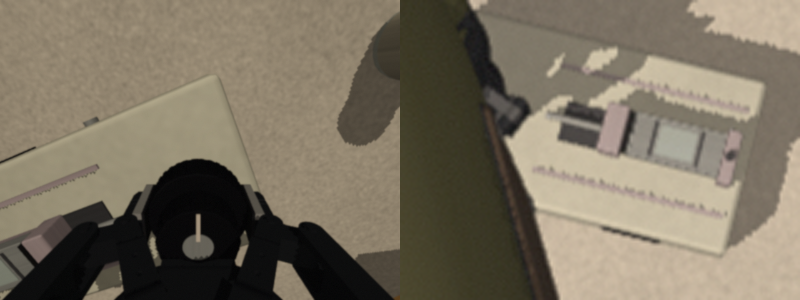

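The top crop shows the chamber touching the end stop at about (728,160), with the jaw against its other end at about (620,130). The jaw block moved about 23.5 mm for 0.955 rad, so the grip has not slipped. The inner index, now pointing straight up at (198,215), turned only with the camera, so the inner knob has not moved. Torque and travel both give about 17–18 N. I'll ease back to about 10 N and finish with forward steps so the residual is comparable.

```bash
python3 - <<'E'
from h import *
q0=np.load("q0.npy"); x=.955
for s in [-.015]*5+[.015]*2:
    x+=s; q=q0.copy(); q[5]+=x; env.set_joints(q); o=readout.get_obs()
    print(round(x,3),(o["joints"][5]-q0[5]).round(4),o["joint_torque"][5].round(3),o["torque"][2].round(3),o["clock"])
E
```

```text
0.94 0.9386 0.353 0.335 28.1417
0.925 0.9238 0.29 0.305 28.3917
0.91 0.9089 0.238 0.252 28.6417
0.895 0.8941 0.187 0.225 28.8917
0.88 0.8791 0.135 0.126 29.1417
0.895 0.8937 0.307 0.283 29.3917
0.91 0.9086 0.37 0.39 29.6417
```

At 0.91 rad the forward residual is 0.370, the same as on the first pass. That is 0.268 above the free jaw, or about 10.7 N (11–12 N from travel). I'll release, retreat and check.

```bash
python3 - <<'E'
from h import *
env.let_go(); o=readout.get_obs(); print(o["torque"].round(3),o["ft_force"].round(2)); b=o["eef_pos"].copy()
env.move_straight([b[0],b[1],.25],vel=.2); o,pk,_,_=snap("knob2")
yaw=np.radians(-15.8); c=np.array([.5898,.0944])-.055*np.array([-np.sin(yaw),np.cos(yaw)])
env.reach([*c,.22],down(yaw)); o,p,d,W=snap("fin"); print(o["clock"],o["ft_force"].round(2))
Rz=np.array([[np.cos(yaw),np.sin(yaw)],[-np.sin(yaw),np.cos(yaw)]]); V=(W[...,:2]-[.5898,.0944])@Rz.T; Z=W[...,2]
m=(Z>.081)&(Z<.0865)&(abs(V[...,0])<.022)&(V[...,1]<-.046)&(V[...,1]>-.114)
print("plane",np.linalg.lstsq(np.c_[V[m],np.ones(m.sum())],Z[m],rcond=None)[0].round(4),rect(W,m))
t,dt=optics.get_image("top")
a=cv2.resize(p[100:400,170:470],(300,300)); cv2.imwrite("pics/fin_s.png",np.hstack([a,pk[100:400,170:470],cv2.resize(t[140:340,120:320],(200,300))])[:,:,::-1])
E
```

```text
[-0.011  0.02  -0.034] [0.31 0.39 1.13]
32.075 [0.27 0.4  0.29]
plane [-0.0024 -0.0014  0.085 ] (array([567.75317383,  17.50332832]), (68.02352142333984, 35.97283935546875), 74.0022964477539, 2830)
```

View pics/fin_s.png

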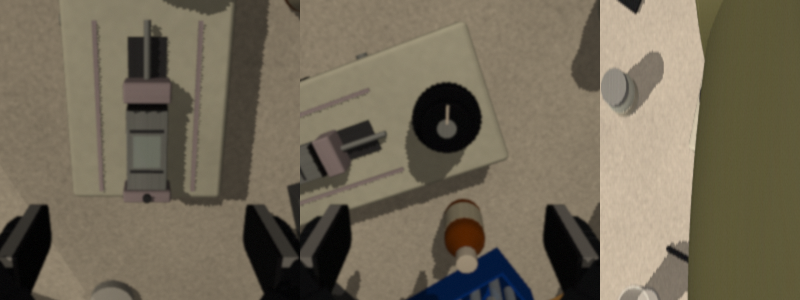

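The chamber lies flat between jaw and end stop with no visible gap (left tile, 147,150). The inner index at (447,112) matches an inner knob that has not moved. Handing in.

```bash
python3 -c "
from h import *
print(workorder.hand_in(), readout.get_obs()['clock'])"
```

```text
the job is handed in; nothing more can be done
the job is handed in; nothing more can be done
```

The chamber is on the slide bed and clamped against the end stop at an estimated 11 N, and the job is handed in. I laid the largest chamber (36 × 76 mm) flat, about 0.2 mm from the bay centre, with about 6 N of contact force. I let go of it, then turned only the outer knob clockwise.

- **Overshoot:** The clamping first went too far, to roughly 17–18 N. My stop test used the absolute torque, and its sign had changed when I changed step size. It stayed below 25 N. I eased the knob back 0.075 rad counter-clockwise, then went 0.03 rad clockwise, ending 0.91 rad from where I gripped it.
- **Clamping force:** At the end the torque was 0.268 N m above that of the free jaw, or about 10.7 N. Jaw travel past contact gives about 11.7 N.
- **Final look:** The chamber is flat and square, with no visible gap at the stop or the jaw. The inner knob's index line matches an unmoved knob to within a few degrees, as far as I could judge by eye. The arm was touching nothing, at 32 s on the clock.
- **Disagreement:** My first estimate of the free gap, from depth images, was about 16 mm. The jaw actually travelled about 20 mm before clamping, and the later pictures agree with the longer figure.
- **Not fully checked:** The arm blocked much of the last top view. I saw no bystander touched or moved, but I did not measure their positions again.

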